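# Key and seat the herb mill's rotor

## Robot

A 7-joint arm with a two-finger parallel gripper is mounted at the origin on the work surface. World frame = base frame: x ahead of the robot, y to its left, z up, the work surface at z = 0. Lengths are in m, angles in rad, forces in N, time in s.
With the tool pointing down it reaches from about 0.4 to 0.875 m from the base axis. Payload 6.5 kg.
Tool frame: the origin (TCP) lies midway between the tips of the shut fingers; the grasp point (between the pads) lies 19 mm behind it; z points along the fingers, y is the line along which they close (so a half turn about z gives the same grasp; the last joint's range is limited). The gripper opens to 85 mm and grips with 20 to 120 N. Pads are 22 mm wide; open, the fingers measure 114 mm over their backs; the gripper's body (76 mm by 85 mm) begins 54 mm behind the grasp point. The pads swing forward as they close: fully open they stand 13 mm farther back than shut.
Start: joints at [1.223, 0.536, -0.004, 1.538, 0.003, 1.067, -0.071], TCP at [0.181, -0.624, 0.198] pointing down, gripper open.
Joint ranges: [-2.7, 2.7], [-0.37, 2.16], [-1.27, 1.26], [0.24, 2.4], [-1.31, 4.45], [0.19, 1.91], [-2.76, 2.76]. Speed limits (rad/s): [2.39, 2.39, 3.14, 3.14, 3.14, 3.14, 3.14].

## Interface

Orientations are given as a rotation vector (axis times angle).
In Python, from bench import manip gives the robot as it stands. Calls block until the motion is done:
- manip.move_pose(position, orientation): joint-space move of the TCP to a pose.
- manip.line_to(position, rot=None, velocity=0.15, f_stop=None): straight line of the TCP; rot=None keeps the orientation; velocity is the mean speed in m/s. With f_stop (N) it stops when the force on the tool has changed by that much, and returns True; else False.
- manip.goto_joints(angles): joint-space move.
- manip.release() and manip.grab(): open the fingers fully, or close them until they stop; the grip force is fixed at half the most.
- manip.hold(seconds).
- manip.solve_ik(position, orientation): joint angles nearest the present ones, or None.
- manip.get_image(name): name is "scene" or "top"; returns (picture, depth): 400x640x3 uint8, red, green, blue; 400x640 float32, m along the optical axis (not along the pixel's ray), 0 where there is no reading.
- manip.camera_model(name): a dict with "fx", "fy", "cx", "cy" (pixels), "R" (3x3) and "t" (3): a world point X has camera coordinates R X + t. Camera axes: x right, y down, z forward; pixel columns grow to the right and rows downward; lengths in m; the calibration is good to about 2 mm. A picture is of the moment at which its call begins. camera_model takes no time and is no camera call.
A pose or a line that the arm cannot do raises manip.IKError and nothing moves.
- manip.hand_in(): hands the job in; it is judged then, once.
Readings, each from a call of its own:
- manip.current_time(): time.
- manip.current_joint_positions(): joint angles.
- manip.current_joint_velocities(): joint speeds.
- manip.current_tau(): joint torques, N m.
- manip.current_position(): TCP position.
- manip.current_tool_rot(): TCP orientation.
- manip.current_wrist_force(): force on the tool from outside, world axes, zero at the start.
- manip.current_ft_torque(): the same for the moment, N m.
- manip.current_opening(): finger opening in m.
- manip.current_grip_force(): force on a finger pad.
Only numpy, scipy, OpenCV 4.12 (cv2) and the standard library are available. Lean on these libraries where they do the work, as an engineer would, in place of code of your own. Each camera call takes 0.05 s, during which the arm holds its last target. There are 200 camera calls.

## Task

Put the herb mill back together: stand the steel key with the yellow tab in the slot across the top of the mill's shaft, roughly centred and fully down, and let go of it. Then lower the red-handled rotor over it, its keyway lined up with the key, until it sits fully home on the mill, and let go; do not drop it on. Leave the blue-handled rotor, whose plain bore does not take a key, where it stands.

Things in the scene. Friction and masses are not known exactly. Their poses are not given: they have to be found in the camera images.
- mill: Fixed mill base: light square housing 160 x 160 mm, 34 high; dark round collar 96 across, top 50 mm above the counter; on it an upright steel shaft 40 across, top at 90. Slot across the shaft's top along the mill's x: 20 wide (mouth bevelled to 32), open-ended, floor at 72. Origin: shaft axis at counter height, z up; half a turn is the same.
- key: Loose key, 0.2 kg, upright on the counter: steel bar 72 mm long (x), 14 wide (y), 18 high, round-topped; on its middle a yellow tab 26 long, 14 wide, top 48 above the underside. Origin: centre of underside, z up; half a turn is the same. Seated on the slot's floor, the bar is level with the shaft's top and sticks out both sides; fingers fit only above it, on the tab's upper 26 mm.
- rotor: Loose red-handled rotor, 0.6 kg: ribbed hub 125 mm across, 40 high, bore 52, keyway 30 wide through hub and bore along x, 100 end to end. Red handle bar along y over the bore: 14 wide, 82 to 104 above the underside, 70 clear between posts. Origin: centre of underside, z up; half a turn is the same. Home: underside on the collar; key top 12 below the bar. Misaligned: 40 too high.
- spare_rotor: Loose blue-handled rotor to be left alone: same size and shape as the red one, but with a plain round bore 52 mm across and no keyway. Origin: centre of underside, z up.
Mind the look-alikes: they are no part of the job. There is more than one size of the key; the one meant has the size given above.

How it is judged:
By the outcome, as a careful person would: the job done as asked, in the order asked, and still so for the second after the job is handed in, with the robot touching nothing.
It also fails if it takes over 61 s, if anything falls off the work surface, if the arm or the gripper's body presses on something with over 40 N, if the wrist force passes 120 N, or if a joint passes its speed limit or range.

## Working session

There is one attempt and no reset: what is moved stays moved. The work goes in short steps, each a Python script; the robot and the scene stay as the last script left them, time stands still between calls to the robot, and variables do not carry over. Pictures are saved under pics/ and viewed, at most 10 in all, crops included, and the job is handed in when it is done.

```bash
ls; mkdir -p pics
python3 - <<'E'
from bench import manip
import cv2,numpy as np
for n in("scene","top"):
    p,d=manip.get_image(n); cv2.imwrite(f"pics/{n}0.png",p[:,:,::-1]); np.savez(f"{n}0.npz",p=p,d=d)
    c=manip.camera_model(n); print(n,c["fx"],c["cx"],c["cy"],np.round(c["R"],3).tolist(),c["t"], -c["R"].T@c["t"])
print(manip.current_time(),manip.current_tool_rot(),manip.current_position())
E
```

```text
pics
scene 443.79880605074345 319.37721939658684 202.42182117852943 [[-0.441, 0.897, -0.005], [0.516, 0.249, -0.819], [-0.734, -0.364, -0.573]] [ 0.20100884 -0.25711855  1.49510411] [1.31884928 0.42854489 0.64717592]
top 376.26071917161715 323.63093316296835 199.10597278317556 [[0.004, -1.0, 0.013], [-0.984, -0.006, -0.176], [0.176, -0.012, -0.984]] [0.05874628 0.52818592 0.94154824] [0.35370195 0.07360332 1.01902996]
0.1 [-3.10892795e+00 -4.41102040e-01  4.80998943e-04] [ 0.18057939 -0.6237799   0.1974874 ]
```

View pics/top0.png

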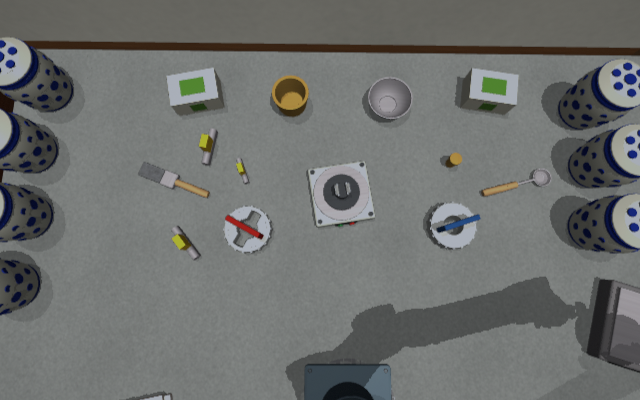

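View pics/scene0.png

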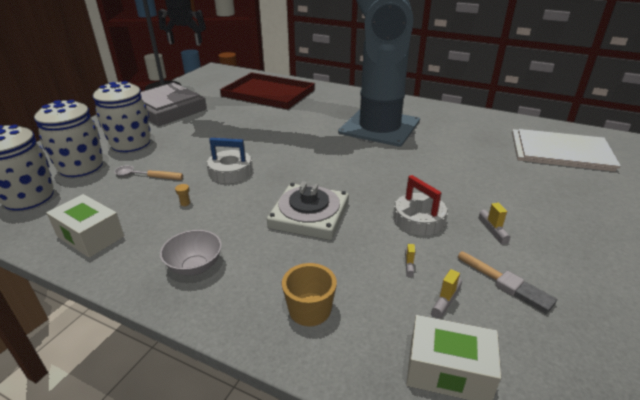

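Top view: three key-like items, at (208,146), (242,170) and (186,243). The red rotor is at (247,229), the blue one at (454,225) and the mill at (341,193). Next I measure the sizes.

```bash
cat > h.py <<'E'
import numpy as np,cv2
from bench import manip
def cloud(n,p=None,d=None):
    if d is None: p,d=manip.get_image(n)
    c=manip.camera_model(n); v,u=np.mgrid[:400,:640]
    P=np.stack([(u-c["cx"])/c["fx"]*d,(v-c["cy"])/c["fy"]*d,d],-1)
    return p,(P-c["t"])@c["R"],d>0
def ray(n,uv,z):
    c=manip.camera_model(n); uv=np.atleast_2d(uv).astype(float)
    r=np.c_[(uv[:,0]-c["cx"])/c["fx"],(uv[:,1]-c["cy"])/c["fy"],np.ones(len(uv))]@c["R"]
    o=-c["R"].T@c["t"]; return o+r*((z-o[2])/r[:,2])[:,None]
def pix(n,X):
    c=manip.camera_model(n); q=np.atleast_2d(X)@c["R"].T+c["t"]
    return np.c_[q[:,0]/q[:,2]*c["fx"]+c["cx"],q[:,1]/q[:,2]*c["fy"]+c["cy"]]
def yellow(p):
    h=cv2.cvtColor(p,cv2.COLOR_RGB2HSV); return cv2.inRange(h,(24,150,80),(34,255,255))
def red(p):
    h=cv2.cvtColor(p,cv2.COLOR_RGB2HSV); return cv2.inRange(h,(0,150,70),(6,255,255))|cv2.inRange(h,(174,150,70),(180,255,255))
E
python3 - <<'E'
from h import *
for n in("top","scene"):
    z=np.load(n+"0.npz"); p,W,ok=cloud(n,z["p"],z["d"])
    for nm,m in(("y",yellow(p)),("r",red(p))):
        k,l,s,c=cv2.connectedComponentsWithStats(m)
        for i in range(1,k):
            if s[i,4]<15: continue
            w=W[(l==i)&ok]; zt=np.percentile(w[:,2],95); t=w[w[:,2]>zt-.008]
            r=cv2.minAreaRect((t[:,:2]*1000).astype(np.float32))
            print(n,nm,np.round(c[i]),s[i,4],"top z",round(zt,4),"rect mm",np.round(r[0]),np.round(r[1]),round(r[2],1))
            if nm=="y":
                ctr=w[:,:2].mean(0); b=(np.hypot(*(W[...,:2]-ctr).transpose(2,0,1))<.055)&ok&(W[...,2]>.008)&(W[...,2]<.03)&(m==0)
                q=W[b]; r=cv2.minAreaRect((q[:,:2]*1000).astype(np.float32)); print("   bar",np.round(r[0]),np.round(r[1]),round(r[2],1),"z",np.percentile(q[:,2],[50,95]).round(4))
p=np.load("top0.npz")["p"][:,:,::-1]; a=cv2.resize(p[120:270,130:280],None,fx=4,fy=4,interpolation=2)[:, :]
cv2.imwrite("pics/c1.png",a)
cv2.imwrite("pics/c2.png",cv2.resize(p[155:235,300:380],None,fx=7,fy=7,interpolation=2))
E
```

```text
top y [204. 141.] 98 top z 0.068 rect mm [680. 379.] [19. 34.] 80.4
   bar [679. 379.] [ 20. 101.] 79.5 z [0.0215 0.0268]
top y [240. 168.] 53 top z 0.0501 rect mm [612. 285.] [23. 13.] 18.4
   bar [612. 286.] [72. 13.] 20.7 z [0.0163 0.0219]
top y [179. 242.] 108 top z 0.0687 rect mm [414. 426.] [35. 18.] 38.1
   bar [414. 427.] [101.  21.] 40.2 z [0.0219 0.0262]
top r [243. 226.] 188 top z 0.1054 rect mm [450. 261.] [93. 12.] 60.9
scene y [498. 208.] 82 top z 0.0677 rect mm [418. 430.] [32. 20.] 40.2
   bar [417. 429.] [102.  23.] 39.9 z [0.0199 0.0271]
scene y [411. 248.] 47 top z 0.0485 rect mm [617. 288.] [22. 10.] 16.2
   bar [615. 289.] [73. 14.] 20.5 z [0.0163 0.0272]
scene y [451. 277.] 132 top z 0.0678 rect mm [683. 383.] [18. 34.] 81.7
   bar [682. 383.] [ 20. 103.] 80.0 z [0.0215 0.0276]
scene r [269.  89.] 836 top z 0.0079 rect mm [-100. -494.] [206. 284.] 2.8
scene r [424. 191.] 395 top z 0.1041 rect mm [455. 264.] [90. 12.] 61.8
```

View pics/c1.png

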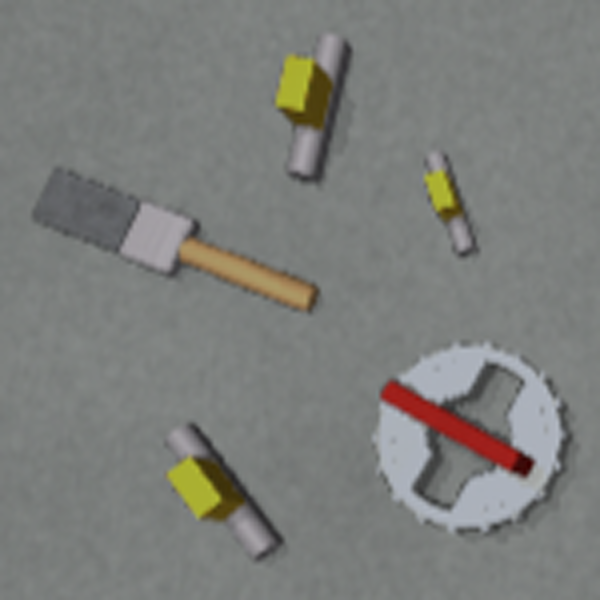

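View pics/c2.png

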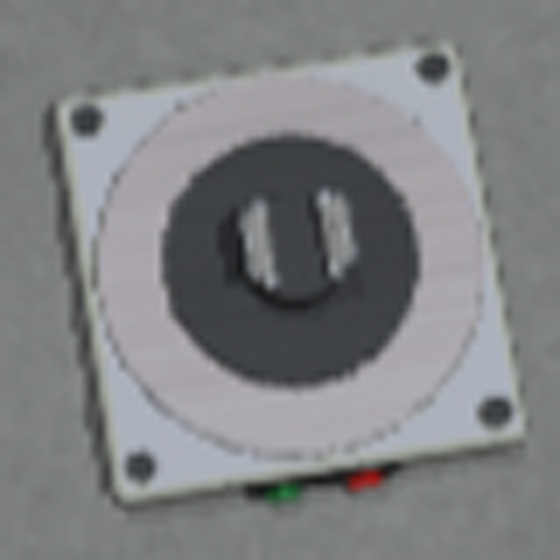

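The key meant is the smallest one: top-view tab at (242,170), crop (448,200). It measures 72 x 13 mm with its top at 0.05. The other two measure about 101 mm. The mill's slot runs close to image-vertical, leaning slightly. Now I measure the mill and refine the rotor.

Run:
```python
from h import *
for n in("top","scene"):
    z=np.load(n+"0.npz"); p,W,ok=cloud(n,z["p"],z["d"])
    near=(np.hypot(W[...,0]-.55,W[...,1]-.03)<.14)&ok
    for nm,a,b in(("housing",.029,.040),("collar",.045,.056),("shaft",.083,.097)):
        m=near&(W[...,2]>a)&(W[...,2]<b); q=(W[m][:,:2]*1000).astype(np.float32)
        r=cv2.minAreaRect(q); e=cv2.minEnclosingCircle(q); print(n,nm,len(q),"z",W[m][:,2].mean().round(4),np.round(r[0],1),np.round(r[1]),round(r[2],1),"circ",np.round(e[0],1),round(e[1],1))
        if nm=="shaft": print(np.round(np.vstack([cv2.fitLine(g,2,0,.01,.01).ravel() for g in (q[q[:,1]>np.mean(q[:,1])],q[q[:,1]<=np.mean(q[:,1])])]),2).tolist())
    # rotor hub top
    m=(np.hypot(W[...,0]-.452,W[...,1]-.262)<.09)&ok&(W[...,2]>.033)&(W[...,2]<.046); q=(W[m][:,:2]*1000).astype(np.float32)
    e=cv2.minEnclosingCircle(q); print(n,"hub",np.round(e[0],1),round(e[1],1),W[m][:,2].mean())
    g=(np.abs(W[...,0]-.45)<.3)&(np.abs(W[...,1]-.1)<.3)&ok&(W[...,2]<.006); print("counter z",np.median(W[g][:,2]))
```

```text
top housing 1898 z 0.0356 [545.9  15.7] [162. 159.] 9.2 circ [546.8  15.7] 108.6
top collar 795 z 0.0494 [547.2  15.9] [94. 94.] 45.0 circ [547.2  15.8] 47.9
top shaft 72 z 0.0864 [547.5  15.9] [29. 38.] 7.7 circ [547.   15.7] 21.7
[[0.9900000095367432, 0.12999999523162842, 546.52001953125, 30.030000686645508], [0.9800000190734863, 0.20000000298023224, 549.5900268554688, 1.9900000095367432]]
top hub [449.8 261.2] 62.4 0.039018503081354315
counter z -0.0007414845172480977
scene housing 1436 z 0.0357 [551.2  19.2] [161. 160.] 8.6 circ [551.7  20. ] 109.3
scene collar 560 z 0.0496 [552.7  19.7] [92. 93.] 29.4 circ [550.1  17.8] 49.7
scene shaft 60 z 0.0863 [549.1  18.5] [30. 38.] 11.1 circ [550.1  19.1] 21.3
[[0.9800000190734863, 0.18000000715255737, 547.9600219726562, 34.20000076293945], [0.9900000095367432, 0.14000000059604645, 553.219970703125, 4.860000133514404]]
scene hub [453.7 264.3] 63.1 0.038713258506417686
counter z -0.0004590423817940631
```

```bash
cat >> h.py <<'E'
from scipy.spatial.transform import Rotation as Rn
def rot(phi): # phi: world angle (deg) of closing line
    y=np.array([np.cos(np.radians(phi)),np.sin(np.radians(phi)),0]); z=np.array([0,0,-1.])
    return Rn.from_matrix(np.c_[np.cross(y,z),y,z]).as_rotvec()
def best(pos,phi):
    q0=np.array(manip.current_joint_positions()); o=[]
    for k in(0,180):
        q=manip.solve_ik(pos,rot(phi+k))
        if q is not None: o.append((np.abs(np.array(q)-q0).max(),phi+k,np.round(q,2)))
    return sorted(o,key=lambda a:a[0])
def status(): print("t",round(manip.current_time(),2),"p",np.round(manip.current_position(),4),"F",np.round(manip.current_wrist_force(),1),"open",round(manip.current_opening(),4),"grip",manip.current_grip_force())
E
python3 - <<'E'
from h import *
K=[.6145,.287]; th=20.6
b=best(K+[.2],th+90); print(b)
phi=b[0][1]; print(best([.549,.0176,.25],8.9+90), best([.452,.263,.25],-28.7))
manip.move_pose(K+[.2],rot(phi)); status()
print(manip.line_to(K+[.075],velocity=.2), manip.line_to(K+[.0235],velocity=.06,f_stop=8)); status()
manip.grab(); status()
manip.line_to(K+[.16],velocity=.15); status()
open("phi.txt","w").write(str(phi))
for n in("top","scene"):
    p,d=manip.get_image(n); np.savez(n+"1.npz",p=p,d=d)
    p,W,ok=cloud(n,p,d); m=(yellow(p)>0)&ok; m&=np.hypot(W[...,0]-K[0],W[...,1]-K[1])<.06; print(n,m.sum(),W[m].mean(0).round(4) if m.any() else 0)
    u=pix(n,K+[.16])[0].astype(int); c=p[max(u[1]-50,0):u[1]+50,u[0]-50:u[0]+50,::-1]
    cv2.imwrite(f"pics/k_{n}.png",cv2.resize(c,None,fx=4,fy=4))
E
python3 -c "
import cv2,numpy as np
cv2.imwrite('pics/k.png',np.hstack([cv2.resize(cv2.imread(f'pics/k_{n}.png'),(400,400)) for n in('top','scene')]))"
```

```text
[(np.float64(1.1111191447143967), 110.6, array([ 0.11,  0.83, -1.08,  1.41,  0.74,  1.33,  0.93])), (np.float64(1.98488198571187), 290.6, array([-0.04,  0.7 , -0.75,  1.42,  0.49,  1.21, -2.06]))]
[(np.float64(1.2926030251473468), 98.9, array([ 0.64,  0.5 , -1.03,  1.71,  0.46,  1.2 ,  1.22])), (np.float64(1.6365553942496147), 278.9, array([ 0.31,  0.36, -0.54,  1.73,  0.2 ,  1.11, -1.71]))] [(np.float64(1.3300317049504702), -28.7, array([ 0.07,  0.39, -0.87,  1.78,  0.32,  1.13, -1.4 ])), (np.float64(1.714374259079931), 151.3, array([ 0.2 ,  0.46, -1.07,  1.77,  0.44,  1.17,  1.64]))]
t 3.62 p [0.615  0.2861 0.1998] F [ 0.2  0.4 -0.6] open 0.0856 grip 0.0
False False
t 5.4 p [0.6147 0.2873 0.0239] F [ 1.   0.6 -1.1] open 0.085 grip 0.0
t 6.17 p [0.6145 0.287  0.0235] F [-0.1 -0.  -0. ] open -0.0003 grip 0.0
t 7.22 p [0.614  0.2864 0.1588] F [-0.1  0.1 -0.6] open -0.0003 grip 0.0
top 5 [0.6078 0.2889 0.0438]
scene 0 0
```

View pics/k.png

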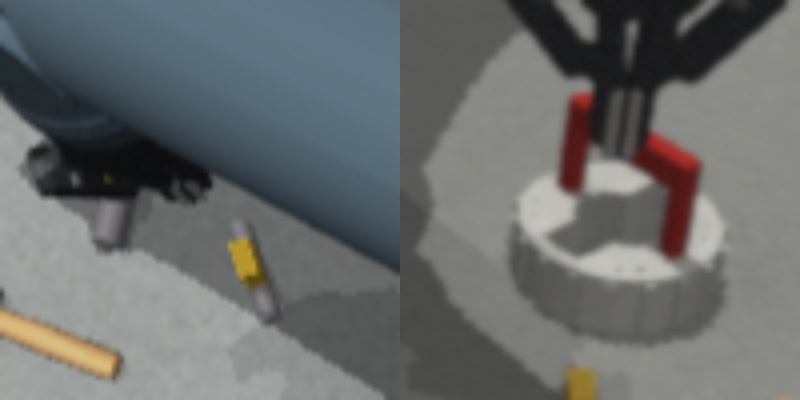

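The grasp closed on nothing (opening 0) and the key stands where it was. The gripper isn't where the key was measured, so I compare the gripper's position in the images with the reported TCP.

Run:
```python
from h import *
print(manip.current_position(), manip.current_tool_rot(), rot(110.6), manip.current_joint_positions())
for n in("top","scene"):
    z=np.load(n+"1.npz"); p,W,ok=cloud(n,z["p"],z["d"])
    print(n,"TCP pix",pix(n,[.614,.2864,.1588]),"base pix",pix(n,[0,0,0]),"key pix",pix(n,[.6145,.287,.048]))
    cv2.imwrite(f"pics/w_{n}.png",p[:,:,::-1])
    dark=(p.max(2)<60)&ok
    g=dark&(W[...,2]>.13)&(W[...,2]<.3)&(np.hypot(W[...,0]-.6,W[...,1]-.28)<.2)
    for a in np.arange(.14,.3,.02):
        q=W[g&(W[...,2]>a)&(W[...,2]<a+.02)]
        if len(q): print(round(a,2),len(q),q.mean(0).round(3),q.min(0).round(3),q.max(0).round(3))
a=cv2.imread("pics/w_scene.png"); b=cv2.imread("pics/w_top.png"); cv2.imwrite("pics/w.png",np.hstack([a[0:400,240:640],b[:,100:500]]))
```

```text
[0.61397636 0.2864985  0.15869106] [ 5.61575351e-01 -3.08912578e+00  1.08346453e-03] [ 0.56172373 -3.09096601 -0.        ] [ 0.10509682  0.87134394 -1.05158636  1.44705562  0.76860734  1.2706503
  0.91056635]
top TCP pix [[229.36417884 154.28489204]] base pix [[347.10707354 410.17918952]] key pix [[238.88864847 166.34615637]]
0.2 27 [0.608 0.281 0.211] [0.603 0.271 0.203] [0.618 0.296 0.22 ]
0.22 36 [0.606 0.283 0.232] [0.595 0.27  0.22 ] [0.615 0.304 0.24 ]
0.24 62 [0.597 0.3   0.25 ] [0.588 0.266 0.24 ] [0.608 0.321 0.26 ]
0.26 85 [0.594 0.308 0.269] [0.584 0.266 0.26 ] [0.604 0.337 0.28 ]
0.28 60 [0.595 0.332 0.286] [0.583 0.316 0.28 ] [0.606 0.345 0.299]
scene TCP pix [[416.68809995 202.93896116]] base pix [[379.04362199 126.10010847]] key pix [[410.42223144 247.28906291]]
0.18 5 [0.624 0.288 0.199] [0.619 0.28  0.197] [0.627 0.299 0.2  ]
0.2 82 [0.623 0.288 0.21 ] [0.617 0.274 0.2  ] [0.629 0.302 0.22 ]
0.22 141 [0.624 0.29  0.233] [0.606 0.265 0.22 ] [0.638 0.318 0.24 ]
0.24 407 [0.622 0.293 0.25 ] [0.593 0.25  0.24 ] [0.643 0.334 0.26 ]
0.26 490 [0.626 0.293 0.271] [0.593 0.236 0.26 ] [0.648 0.348 0.28 ]
0.28 662 [0.627 0.288 0.29 ] [0.601 0.227 0.28 ] [0.65  0.347 0.3  ]
```

View pics/w.png

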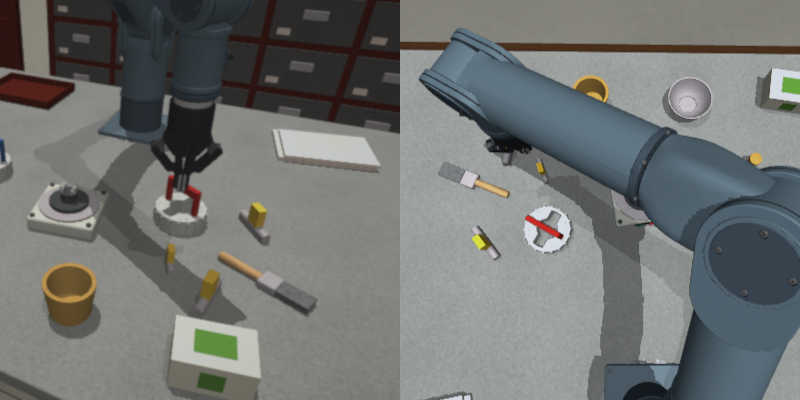

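Run:
```python
from h import *
z=np.load("scene1.npz"); p,W,ok=cloud("scene",z["p"],z["d"])
for r in range(180,206):
    print(r,[f"{W[r,c,0]*1000:.0f},{W[r,c,1]*1000:.0f},{W[r,c,2]*1000:.0f}/{p[r,c].max()}" for c in(416,418,420,422,424)])
```

```text
180 ['626,282,216/28', '627,285,217/64', '626,289,218/74', '629,293,220/50', '626,296,220/81']
181 ['624,281,213/30', '628,286,216/70', '626,289,216/75', '626,293,217/52', '625,296,217/79']
182 ['625,282,211/30', '627,286,213/72', '627,289,214/73', '624,292,213/54', '623,296,214/78']
183 ['625,282,209/35', '628,286,212/74', '627,290,212/72', '626,293,213/56', '625,296,213/76']
184 ['627,283,208/35', '628,287,210/76', '627,290,210/67', '626,293,211/57', '624,297,211/75']
185 ['625,283,205/39', '628,287,208/77', '624,290,206/62', '623,293,206/62', '626,297,210/75']
186 ['624,283,202/41', '628,287,206/79', '626,290,205/56', '624,294,205/69', '625,297,207/76']
187 ['625,283,200/47', '628,287,204/80', '627,291,204/54', '626,294,204/71', '623,297,203/74']
188 ['624,283,198/66', '628,288,201/80', '626,291,201/51', '623,294,201/79', '624,298,202/73']
189 ['618,282,192/91', '628,288,200/81', '627,291,200/51', '624,294,199/81', '623,298,199/78']
190 ['620,283,191/101', '627,288,196/83', '625,291,197/53', '624,295,197/80', '459,267,91/80']
191 ['327,222,-3/118', '630,289,197/103', '626,292,195/
[... 644 characters left out ...]
86', '417,253,39/191', '417,258,40/193', '414,262,40/189']
199 ['424,245,38/164', '426,250,41/170', '424,255,41/178', '421,259,40/182', '419,263,40/172']
200 ['427,246,37/119', '430,251,41/124', '425,255,38/132', '425,260,40/142', '422,264,39/126']
201 ['427,246,34/95', '429,252,37/95', '428,256,38/95', '424,260,36/103', '418,264,34/100']
202 ['428,247,32/90', '428,252,33/90', '427,256,34/86', '427,261,36/91', '418,264,31/97']
203 ['423,246,26/90', '424,251,28/90', '424,256,29/89', '425,261,31/91', '421,265,30/97']
204 ['422,246,23/89', '427,252,27/91', '425,256,27/89', '424,261,28/92', '415,264,23/97']
205 ['426,248,22/89', '427,252,24/89', '423,257,23/88', '425,262,26/94', '419,265,23/97']
```

The shut fingertips are seen at z≈0.194 while the TCP reads 0.159, so the tips sit about 35 mm above the reported TCP; xy agrees. That is why the grasp missed. I verify it with a gentle touch on the bare counter.

Run:
```python
from h import *
manip.line_to([.63,.20,.10],velocity=.25)
manip.line_to([.63,.20,.01],velocity=.15,f_stop=8); status()
print(manip.line_to([.63,.20,-.045],velocity=.03,f_stop=6)); status()
manip.line_to([.63,.20,.10],velocity=.25); status()
```

```text
t 8.65 p [0.6305 0.2009 0.0109] F [ 1.1 -0.1  0.7] open 0.0001 grip 0.0
True
t 9.95 p [ 0.6298  0.1999 -0.0328] F [-1.3 -1.6  5.9] open -0.0001 grip 2.9176000133156776
t 10.63 p [0.6296 0.1993 0.0992] F [ 0.1 -0.7 -0.4] open 0.0001 grip 0.0
```

Contact came at a reported z of -0.033, which confirms the offset: true tip = reported + 0.0325. I retry the grasp with that correction.

```bash
sed -i '$a DZ=.0325' h.py
python3 - <<'E'
from h import *
K=[.6145,.287]
manip.release()
manip.line_to(K+[.10-DZ+.02],velocity=.25)
print(manip.line_to(K+[.0235-DZ],velocity=.08,f_stop=8)); status()
manip.grab(); status()
manip.line_to(K+[.19-DZ],velocity=.2); status()
for n in("top","scene"):
    p,d=manip.get_image(n); np.savez(n+"2.npz",p=p,d=d)
    p,W,ok=cloud(n,p,d); m=(yellow(p)>0)&ok; m&=np.hypot(W[...,0]-K[0],W[...,1]-K[1])<.06; print(n,m.sum(),np.percentile(W[m],[5,50,95],axis=0).round(4) if m.any() else 0)
    b=ok&(np.hypot(W[...,0]-K[0],W[...,1]-K[1])<.06)&(W[...,2]>.13)&(W[...,2]<.19)&(p.min(2)>60)
    q=(W[b]*1000).astype(np.float32)
    if len(q)>5: r=cv2.minAreaRect(q[:,:2]); print(" bar",len(q),np.round(r[0],1),np.round(r[1]),r[2],q[:,2].min(),q[:,2].max())
p=np.load("scene2.npz")["p"]; cv2.imwrite("pics/g.png",cv2.resize(p[130:260,360:490,::-1],None,fx=4,fy=4))
E
```

```text
False
t 13.28 p [ 0.6149  0.2873 -0.0083] F [ 0.5  0.4 -0.4] open 0.0854 grip 0.0
t 13.93 p [ 0.6146  0.2872 -0.0088] F [-0.1  1.   1.9] open 0.013 grip 58.95745575428009
t 14.92 p [0.6138 0.2862 0.1559] F [ 0.3 -0.7 -1.7] open 0.0125 grip 58.544801473617554
top 2 [[0.6004 0.2764 0.1908]
 [0.601  0.2788 0.1924]
 [0.6016 0.2812 0.194 ]]Traceback (most recent call last):
  File "<stdin>", line 13, in <module>
cv2.error: OpenCV(4.12.0) /io/opencv/modules/imgproc/src/convhull.cpp:143: error: (-215:Assertion failed) total >= 0 && (depth == CV_32F || depth == CV_32S) in function 'convexHull'
```

Run:
```python
from h import *
p,d=manip.get_image("scene"); p,W,ok=cloud("scene",p,d)
b=ok&(np.hypot(W[...,0]-.6138,W[...,1]-.2862)<.06)&(W[...,2]>.155)&(W[...,2]<.19)&(p.min(2)>50)
q=(W[b]*1000).astype(np.float32); r=cv2.minAreaRect(np.ascontiguousarray(q[:,:2])); print(" bar",len(q),np.round(r[0],1),np.round(r[1]),r[2],q[:,2].min(),q[:,2].max())
m=(yellow(p)>0)&ok&(W[...,2]>.15); print(m.sum(),np.percentile(W[m],[5,50,95],axis=0).round(4))
cv2.imwrite("pics/g.png",cv2.resize(p[130:260,360:490,::-1],None,fx=4,fy=4))
```

```text
bar 154 [619.5 290.8] [62. 17.] 20.82834243774414 162.72302 189.81339Traceback (most recent call last):
  File "<stdin>", line 5, in <module>
    return _quantile_unchecked(
        a, q, axis, out, overwrite_input, method, keepdims, weights)
    return _ureduce(a,
                    func=_quantile_ureduce_func,
    ...<5 lines>...
                    overwrite_input=overwrite_input,
                    method=method)
    r = func(a, **kwargs)
    result = _quantile(arr,
                       quantiles=q,
    ...<2 lines>...
                       out=out,
                       weights=wgt)
    slices_having_nans = np.isnan(arr[-1, ...])
                                  ~~~^^^^^^^^^
IndexError: index -1 is out of bounds for axis 0 with size 0
```

Run:
```python
from h import *
M=[.5477,.0163]; phi=98.9
manip.line_to(M+[.17],rot=rot(phi),velocity=.25); manip.line_to(M+[.105],velocity=.15); manip.hold(.3); status()
for n in("scene","top"):
    p,d=manip.get_image(n); np.savez(n+"3.npz",p=p,d=d)
    p,W,ok=cloud(n,p,d)
    P=np.array(manip.current_position()); b=ok&(np.hypot(W[...,0]-P[0],W[...,1]-P[1])<.06)&(W[...,2]>.108)&(W[...,2]<.133)
    q=(W[b]*1000).astype(np.float32); 
    if len(q)>9: r=cv2.minAreaRect(np.ascontiguousarray(q[:,:2])); print(n,"bar",len(q),np.round(r[0],1),np.round(r[1]),r[2],q[:,2].min(),q[:,2].max())
p=np.load("scene3.npz")["p"]; cv2.imwrite("pics/s3.png",cv2.resize(np.ascontiguousarray(p[150:250,250:370,::-1]),None,fx=5,fy=5,interpolation=2))
```

```text
t 17.17 p [0.5482 0.0163 0.1057] F [-0.1 -0.2 -2. ] open 0.0129 grip 58.54383051395416
scene bar 127 [548.4  20. ] [77. 14.] 5.740604400634766 114.23384 132.76292
top bar 61 [522.5  12.1] [26. 14.] 8.839814186096191 112.83302 132.96396
```

View pics/s3.png

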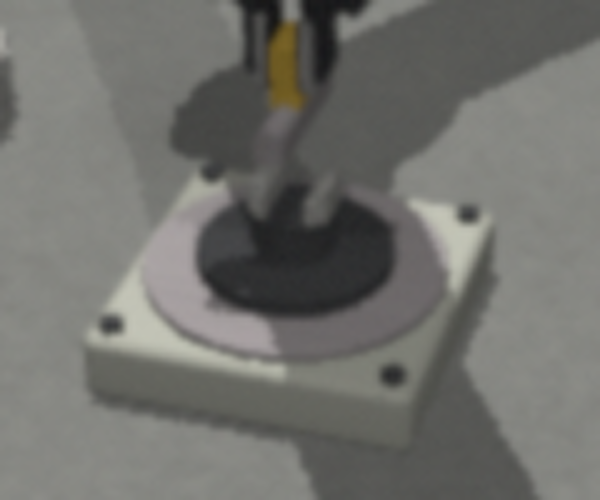

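Key held upright above the slot: bar end at crop (275,140), cheeks at (262,195) and (322,200). In scene coordinates the bar is within about 1–2 mm of the mill axis, so I insert it.

Run:
```python
from h import *
P=np.array(manip.current_position()); M=[.5477,.0163]
print(manip.line_to(M+[.080],velocity=.08,f_stop=12)); status()
print(manip.line_to(M+[.0605],velocity=.025,f_stop=10)); status()
```

```text
False
t 17.73 p [0.5472 0.0164 0.0793] F [ 0.1  0.2 -1.8] open 0.013 grip 58.548996448516846
True
t 18.38 p [0.5476 0.0162 0.0631] F [-1.2  0.5  6.4] open 0.0128 grip 59.568892121315
```

Contact came at 0.0631, exactly the expected seat height. I release, retreat and check, then move over the rotor.

Run:
```python
from h import *
manip.release(); status()
M=[.5477,.0163]; manip.line_to(M+[.17],velocity=.2)
R=[.4505,.2615]
b=best(R+[.18],-28.7); print(b)
manip.move_pose(R+[.18],rot(-28.7)); status()
for n in("scene","top"):
    p,d=manip.get_image(n); np.savez(n+"4.npz",p=p,d=d); p,W,ok=cloud(n,p,d)
    near=np.hypot(W[...,0]-.55,W[...,1]-.02)<.07
    m=(yellow(p)>0)&ok&near
    if m.any(): print(n,"tab",m.sum(),np.percentile(W[m],[2,50,98],axis=0).round(4).tolist())
    b=ok&near&(W[...,2]>.078)&(W[...,2]<.098)
    q=(W[b]*1000).astype(np.float32)
    if len(q)>9: r=cv2.minAreaRect(np.ascontiguousarray(q[:,:2])); print(n,"bar",len(q),np.round(r[0],1),np.round(r[1]),r[2],W[b][:,2].max())
    m=(red(p)>0)&ok&(np.hypot(W[...,0]-.45,W[...,1]-.26)<.07)&(W[...,2]>.095); 
    if m.sum()>9: r=cv2.minAreaRect((W[m][:,:2]*1000).astype(np.float32)); print(n,"handle",np.round(r[0],1),np.round(r[1]),r[2])
a=np.load("scene4.npz")["p"][150:250,250:370,::-1]; b=np.load("top4.npz")["p"][140:240,270:390,::-1]
cv2.imwrite("pics/s4.png",cv2.resize(np.hstack([a,b]),None,fx=3.3,fy=3.3,interpolation=2))
```

```text
t 19.08 p [0.5468 0.0159 0.0623] F [-0.3  0.1 -0.2] open 0.0857 grip 0.0
[(np.float64(0.49656950703966474), 151.3, array([ 0.19,  0.57, -1.07,  1.85,  0.57,  1.07,  1.53])), (np.float64(2.4489056994838387), -28.7, array([-0.07,  0.42, -0.68,  1.87,  0.32,  0.96, -1.4 ]))]
t 21.88 p [0.4506 0.2611 0.1797] F [-0.3 -0.4 -0.8] open 0.0855 grip 0.0
scene tab 29 [[0.5392, 0.0132, 0.1172], [0.5496, 0.0197, 0.1195], [0.5596, 0.0255, 0.1211]]
scene bar 204 [548.7  17.9] [72. 40.] 30.848472595214844 0.09791964825881959
scene handle [456.  265.4] [89. 11.] 61.612091064453125
top tab 56 [[0.533, 0.0083, 0.116], [0.5451, 0.0152, 0.1191], [0.5576, 0.0226, 0.1221]]
top bar 176 [545.1  14.9] [68. 40.] 31.314462661743164 0.09670249897380773
```

View pics/s4.png

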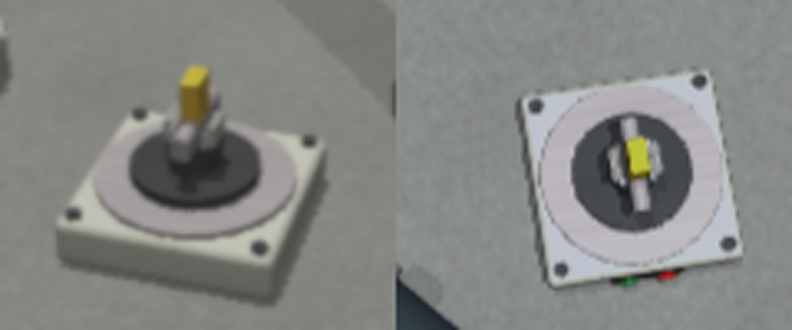

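Key seated: tab at (195,95) in the scene crop and (637,155) in the top crop, top at z≈0.12, bar crossing the slot and centred. Now the rotor.

Run:
```python
from h import *
R=[.4515,.2623]; phi=-28.7
manip.line_to(R+[.10],velocity=.15,f_stop=15)
print(manip.line_to(R+[.0455],velocity=.08,f_stop=10)); status()
manip.grab(); status()
print(manip.line_to(R+[.21],velocity=.15)); status()
M=[.5479,.0168]
print(manip.solve_ik(M+[.21],rot(8.9)),manip.solve_ik(M+[.09],rot(8.9)))
manip.line_to(M+[.21],rot=rot(8.9),velocity=.15); manip.hold(.3); status()
for n in("scene","top"):
    p,d=manip.get_image(n); np.savez(n+"5.npz",p=p,d=d); p,W,ok=cloud(n,p,d)
    m=ok&(np.hypot(W[...,0]-.55,W[...,1]-.02)<.1)
    b=m&(W[...,2]>.195)&(W[...,2]<.213)&(p.min(2)>80)
    q=np.ascontiguousarray((W[b][:,:2]*1000).astype(np.float32))
    if len(q)>9: e=cv2.minEnclosingCircle(q); print(n,"hubtop",len(q),np.round(e[0],1),e[1],W[b][:,2].mean())
    b=m&(red(p)>0); q=W[b]; 
    if b.sum()>9: r=cv2.minAreaRect((q[:,:2]*1000).astype(np.float32)); print(n,"handle",np.round(r[0],1),np.round(r[1]),r[2],q[:,2].max())
a=np.load("scene5.npz")["p"][100:260,230:390,::-1]; b=np.load("top5.npz")["p"][110:270,260:420,::-1]
cv2.imwrite("pics/s5.png",cv2.resize(np.hstack([a,b]),None,fx=2.5,fy=2.5,interpolation=2))
```

```text
False
t 23.49 p [0.4516 0.2626 0.0457] F [0.  0.  0.2] open 0.0853 grip 0.0
t 24.14 p [0.4509 0.2627 0.0454] F [-1.9  0.6 -0.8] open 0.0131 grip 62.03200578689575
False
t 25.39 p [0.4508 0.2617 0.209 ] F [-0.7 -0.4 -6.3] open 0.0127 grip 61.20000600814819
[ 0.45736843  0.4504448  -0.74448212  1.76634319  0.34499701  1.05984781
 -0.25369152] [ 0.39183191  0.60790851 -0.66993045  1.86351445  0.49514102  0.8426043
 -0.37438062]
t 27.6 p [0.5479 0.017  0.21  ] F [-0.3 -0.4 -6.3] open 0.0133 grip 61.16776943206787
scene hubtop 910 [550.3  18.4] 63.969268798828125 0.20278202339859056
scene handle [554.4  19.6] [13. 92.] 7.041797161102295 0.27011914620416666
top hubtop 852 [547.7  15.2] 62.52820587158203 0.2039656647992252
top handle [507.6  16.9] [88. 83.] 88.37272644042969 0.3756325263291764
```

View pics/s5.png

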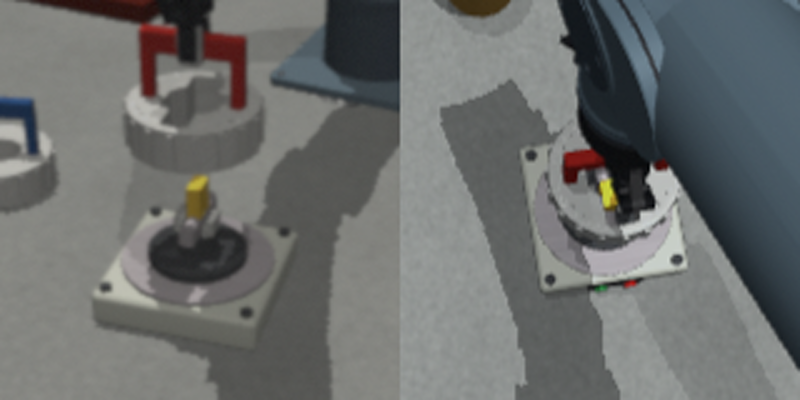

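The rotor hangs level over the mill with its keyway along the slot. Its hub centre is within 1 mm of the mill axis in both views, so I lower it.

Run:
```python
from h import *
M=[.5479,.0170]
print(manip.line_to(M+[.15],velocity=.1,f_stop=10)); status()
print(manip.line_to(M+[.105],velocity=.05,f_stop=10)); status()
print(manip.line_to(M+[.0925],velocity=.02,f_stop=10)); status()
```

```text
False
t 28.45 p [0.5484 0.0172 0.1505] F [ 0.4  0.6 -6.5] open 0.0131 grip 61.17348790168762
False
t 29.5 p [0.5482 0.0171 0.1053] F [ 0.1 -0.6 -5.8] open 0.0129 grip 61.17291569709778
True
t 30.01 p [0.5476 0.0169 0.0952] F [-1.5 -0.3  5.8] open 0.0131 grip 62.90525794029236
```

Contact came at 0.0952, the expected home height (0.0955). I release, retreat and check.

Run:
```python
from h import *
manip.release(); status()
manip.line_to([.5479,.017,.23],velocity=.15); manip.line_to([.47,-.2,.26],velocity=.25); manip.hold(.3); status()
for n in("scene","top"):
    p,d=manip.get_image(n); np.savez(n+"6.npz",p=p,d=d); p,W,ok=cloud(n,p,d)
    m=ok&(np.hypot(W[...,0]-.55,W[...,1]-.02)<.08)
    b=m&(W[...,2]>.082)&(W[...,2]<.1)&(p.min(2)>80); q=np.ascontiguousarray((W[b][:,:2]*1000).astype(np.float32))
    if len(q)>9: e=cv2.minEnclosingCircle(q); print(n,"hubtop",len(q),np.round(e[0],1),e[1],W[b][:,2].mean())
    b=m&(red(p)>0)&(W[...,2]>.14); q=W[b]
    if len(q)>9: r=cv2.minAreaRect((q[:,:2]*1000).astype(np.float32)); print(n,"handle",np.round(r[0],1),np.round(r[1]),r[2],"z",np.percentile(q[:,2],[50,95]))
a=np.load("scene6.npz")["p"][100:260,200:360,::-1]; b=np.load("top6.npz")["p"][110:270,260:420,::-1]
cv2.imwrite("pics/s6.png",cv2.resize(np.hstack([a,b]),None,fx=2.5,fy=2.5,interpolation=2))
```

```text
t 30.71 p [0.5459 0.0164 0.0938] F [0.3 0.5 0.1] open 0.0853 grip 0.0
t 33.15 p [ 0.4702 -0.1992  0.2599] F [-0.7  0.2 -0.3] open 0.0854 grip 0.0
scene hubtop 889 [551.7  19. ] 63.12248611450195 0.08842932759982151
scene handle [552.7  19.2] [15. 91.] 10.026217460632324 z [0.14935151 0.15447969]
top hubtop 1140 [547.2  15.4] 62.614036560058594 0.08903402614941289
top handle [547.3  15. ] [13. 92.] 8.964909553527832 z [0.15309484 0.15575796]
```

View pics/s6.png

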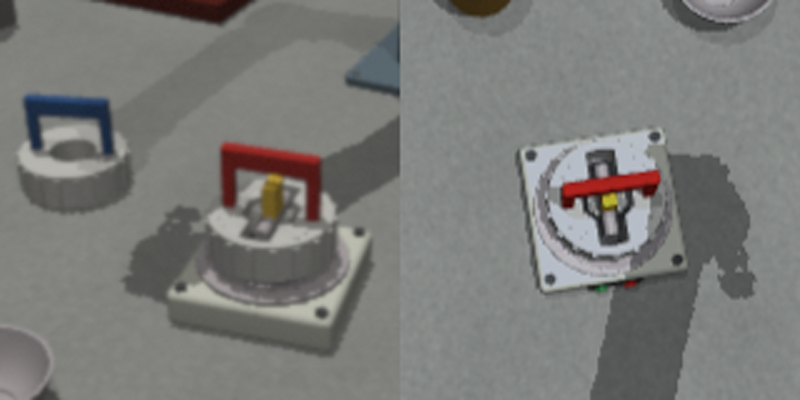

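The rotor sits home: hub top at 0.089, handle top at 0.154, and the key is in the keyway under the bar at (272,195). The blue rotor is untouched.

```bash
python3 -c "
from bench import manip
print(manip.hand_in())"
```

```text
the job is handed in; nothing more can be done
None
```

The job is handed in: the key is seated in the slot and released, the red rotor sits fully home over it and is released, and the blue rotor was left where it stood; the last check, at about 33 s, confirmed this.

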